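# Zero the kitchen scale and bring the loaded weighing pan to the mixing bowl

### The job

The tomato in the weighing pan is to be weighed into the steel mixing bowl by difference: with the loaded pan standing on the kitchen scale, press the scale's three keys one at a time, each fully in and let up again - first the round middle key (switches it on), then the key on your right (grams), then the key on your left (zero). Then lift the pan off by its wooden grip, turn it a quarter turn clockwise so that its pouring lip points straight away from you, and hold it level on your side of the bowl with the lip over the middle of the bowl, just above the rim, ready to tip. Move smoothly so that the tomato stays in the middle of the pan all the way, disturb nothing else, and finish still holding the pan there: nothing is tipped out, put down or let go.

Things in the scene. Friction and masses are not known exactly. Their poses are not given: they have to be found in the camera images.
- scale: Kitchen scale, fixed, white, 250 x 200 mm, 32 mm high. Origin: centre of its underside. x from the front (keys) to the back, within 0.25 rad of straight away from the robot; y left. Keys at x = -101 mm, 50 mm apart. Round steel platter at x = +30 mm, radius 80 mm, top at 40 mm, with a rim 4 mm high round the pan's foot (lift straight up first).
- key_on (a joint): Travel of the round middle key (28 mm across), in m: 0 = up, 0.005 = fully in. Springs back; starts to move at 1.4 N, fully in at 4.5 N. Its top stands 8 mm proud of the body, 40 mm above the worktop. Over 0.0035 counts as pressed.
- key_unit (a joint): Travel of the right-hand key (28 x 17 mm rounded oblong, long side along the scale's y), seen from the robot (the scale's -y side); same spring, height and travel.
- key_zero (a joint): Travel of the left-hand key (same oblong), the scale's +y side; same spring, height and travel.
- key_on_top (a point): Centre of the top face of the round middle key (it sinks with the key).
- key_unit_top (a point): Centre of the top face of the right-hand key.
- key_zero_top (a point): Centre of the top face of the left-hand key.
- pan: Loose metal weighing pan, about 260 g: shallow dish, rim radius 80 mm, 26 mm high, with a pouring lip and a bail handle. Inside: floor 8 mm above the underside, flat to radius 12 mm, rising 5 degrees to 40 mm, 14 degrees to 60 mm, 32 degrees to the rim. Origin: centre of its underside; x to the lip, y along the handle, z up. Starts on the platter, lip to the robot's left within 0.4 rad.
- pan_grip (a point): Centre of the wooden grip bar over the pan's centre, 100 mm above its underside: 16 mm wide (pan x), 16 mm high, 72 mm long (pan y). Pinch from above, fingers closing along pan x; below the bar it is free down to the tomato's top, 54 mm above the pan's underside.
- pan_lip (a point): Tip of the pouring lip, 106 mm from the pan's centre along its x and 28 mm above its underside.
- tomato: Loose round tomato, a ball of 46 mm diameter, about 55 g, lying in the middle of the pan. Origin: its centre. It rolls if the pan is tilted by more than about 5 degrees or is jerked.
- bowl: Loose steel mixing bowl, 200 mm across the rim, 87 mm high, two more tomatoes on its floor. Origin: centre of its underside; its axes are parallel to the robot's (x straight away from the robot). It stands beside the scale, left or right of it.
- salt_shaker: Bystander, to be left alone: glass salt shaker, 44 mm across, 90 mm high, standing behind the gap between scale and bowl. Origin: centre of its underside.
- teaspoon: Bystander, to be left alone: teaspoon lying between scale and bowl, 138 mm long, 12 mm high. Origin: centre of its underside.
- notebook: Bystander, to be left alone: recipe notebook lying at the left, 160 x 114 x 13 mm. Origin: centre of its underside.
Things that resemble listed ones, but are neither listed nor needed, are in the scene too. What is shaped like the tomato but purple or yellow is not meant.

How it is judged (in metres and radians):
On the way, in this order (a step that is already met when the one before it is completed fails the run):
1. the round middle key is pressed in, the other two up (value of joint key_on above 0.0035 m and value of joint each of key_unit, key_zero below 0.001 m), for 0.05 s.
2. the middle key is up again and the right-hand key is pressed in (value of joint key_unit above 0.0035 m and value of joint each of key_on, key_zero below 0.001 m), for 0.05 s.
3. the right-hand key is up again and the left-hand key is pressed in (value of joint key_zero above 0.0035 m and value of joint each of key_on, key_unit below 0.001 m), for 0.05 s.
4. all keys up, the pan held clear of the scale, level, tomato in the middle (contact force between the fingers and pan above 2 N and contact force between pan and scale below 0.2 N and contact force between pan and bowl below 0.2 N and value of joint each of key_on, key_unit, key_zero below 0.001 m and height (world z) of pan above 0.06 m and angle between pan's own z axis and vertical below 0.15 rad and horizontal distance between tomato and pan below 0.03 m and z of tomato in the frame of pan between 0.02 and 0.05 m), for 0.2 s.
At the end, for the whole second after the job is handed in: Pan held in the fingers, off scale and bowl, level (0.12 rad), at rest, on the near side of the bowl; lip pointing away (0.26 rad), its tip within 55 mm of the bowl's middle and 10 to 113 mm above the rim; tomato at rest within 25 mm of pan centre; keys up; bowl moved under 30 mm (contact force between the fingers and pan above 2 N and contact force between pan and scale below 0.2 N and contact force between pan and bowl below 0.2 N and value of joint each of key_on, key_unit, key_zero below 0.001 m and horizontal distance between tomato and pan below 0.025 m and z of tomato in the frame of pan between 0.02 and 0.05 m and angle between pan's own z axis and vertical below 0.12 rad and linear speed of pan below 0.03 m/s and angular speed of pan below 0.15 rad/s and linear speed of tomato below 0.04 m/s and horizontal distance between pan_lip and bowl below 0.055 m and height (world z) of pan_lip between 0.097 and 0.2 m and x of pan in the frame of bowl below -0.07 m and angle between the x axis of pan and the x axis of bowl, either way round below 0.26 rad and distance of bowl from where it was at the start of the episode below 0.03 m and angle between bowl's own z axis and vertical below 0.1 rad); the arm keeps its last pose, push and grip.
It fails at once if the tomato strays more than 35 mm from the pan's centre (horizontal distance between tomato and pan above 0.035 m).
It fails at once if the pan is tilted by more than 0.25 rad (angle between pan's own z axis and vertical above 0.25 rad).
It fails at once if two keys are in at the same time (value of joint each of key_on, key_unit above 0.0025 m or value of joint each of key_unit, key_zero above 0.0025 m or value of joint each of key_on, key_zero above 0.0025 m).
It fails at once if the mixing bowl is pushed more than 30 mm or tipped (distance of bowl from where it was at the start of the episode above 0.03 m or angle between bowl's own z axis and vertical above 0.35 rad).
It fails at once if the salt shaker, teaspoon or notebook is pushed more than 40 mm, or the shaker knocked over (distance of any of salt_shaker, teaspoon, notebook from where it was at the start of the episode above 0.04 m or angle between salt_shaker's own z axis and vertical above 0.6 rad).
It also fails if it takes over 72 s, if anything falls off the work surface, if the arm or the gripper's body presses on something with over 40 N, if the wrist force passes 120 N, or if a joint passes its speed limit or range.

### The arm

A 6-joint arm with a two-finger parallel gripper is mounted at the origin on a cart in front of the work surface, level with it; the furniture and walls round the work are solid. World frame = base frame: x ahead of the robot, y to its left, z up, the work surface at z = 0. Lengths are in m, angles in degrees, forces in N, time in s.
With the tool pointing down it reaches from about 0.35 to 0.875 m from the base axis. Payload 4.2 kg.
Tool frame: the origin (TCP) lies midway between the tips of the shut fingers; the grasp point (between the pads) lies 19 mm behind it; z points along the fingers, y is the line along which they close (so a half turn about z gives the same grasp; the last joint's range is limited). The gripper opens to 87 mm and grips with 3 to 60 N. Pads are 19 mm wide; open, the fingers measure 117 mm over their backs; the gripper's body (75 mm by 190 mm) begins 51 mm behind the grasp point.
Start: joints at [-60.699, 22.042, 0.453, 0, -68.411, -14.817], TCP at [0.156, -0.605, 0.223] pointing down, gripper open.
Joint ranges: [-179.83, 179.83], [-69.29, 118.12], [-61.27, 80.66], [-181.25, 117.63], [-171.15, -9.14], [-177.46, 177.46]. Speed limits (degrees/s): [159.86, 159.86, 180, 180, 180, 180].

### API

Orientations are given as a 3x3 rotation matrix whose columns are the frame's x, y, z axes.
In Python, from station import * gives the robot as it stands. The module is installed in compiled form; this text tells all that it offers.
- The arm moves only by the tool servo_tool, never from a script. Its argument "deltas" is a list of rows, each an object of numbers: "tx", "ty", "tz": the shift along the tool's x, y, z in mm; "ax", "ay", "az": the turn, a rotation vector about the tool's x, y, z in rad; "claw": the finger opening in mm, from 0 to 87. In form: [{"tx": .., "ty": .., "tz": .., "ax": .., "ay": .., "az": .., "claw": ..}, ...]. A call has 1 to 12 rows; each row is the pose to reach, as a shift and turn from the pose commanded when the call began, along the tool's axes at that moment; what a row does not reach only later rows make up. A row lasts 1/12 s, in which the tool goes at most 41.7 mm and 7.16 degrees, less where a joint would pass 70% of its speed; a pose out of reach is approached as far as the arm can. A call with a gripper value outside its range is refused whole. The fingers move at their own pace and stop on an object; the grip force is fixed at half the most. Time passes only in rows, so rows that repeat a pose let the fingers close. It gives the time, the measured TCP pose, the force, the opening and the grip force at its end, in the units of the state.
- sense(): the state, without advancing time (a new reading comes with each control period).
- capture(name): name is "scene" or "top" or "wrist"; returns the picture (400x640x3 uint8, blue, green, red); there is no depth.
- calibration(name): a dict with "fx", "fy", "cx", "cy" (pixels), "cam_to_world" (4x4, takes a point from camera to world coordinates); the wrist camera has in their place "hand_eye" (4x4, takes a point from camera to tool coordinates, whose origin is the TCP and whose axes are the flange's). Camera axes: x right, y down, z forward; pixel columns grow to the right and rows downward; lengths in m; the calibration is good to about 2 mm. The wrist camera is an equidistant fisheye: a pixel r from the principal point sees the ray r / f radians off the axis. A picture is of the moment at which its call begins: read the wrist's pose just before it. calibration takes no time and is no camera call.
- finish_job(): hands the job in; it is judged then, once.
Trained networks look in the newest picture that a camera, given by its name, has taken for a name from the list of things; names that differ only in an ending like _2 or _b are one class to them, and where a whole thing is asked for, a point or a joint stands for the part that bears it (a point fixed in the world has none). Each returns a list of dicts, best first, with "confidence" (0 to 1); they miss things now and then, are a little off and sometimes report something else, mostly with a low value. They report only what shows in the picture. A call takes as long as a camera call. They do not tell look-alikes from the thing itself.
- recognise(label, camera): "xyz" ([x, y, z] in m, in the coordinates of the camera as it stood for that picture, good to about 4 mm: the middle of the surface that is visible of it).
- trace(label, camera): "mask" (400x640 bool, what is visible of it).
The state is a dict: "time_s": time; "joints": joint angles; "joint_velocities": joint speeds; "effort": joint torques, N m; "tcp_pos": TCP position; "ee_rot": TCP orientation; "wrist_force": force on the tool from outside, world axes, zero at the start; "moment": the same for the moment, N m; "gripper_width": opening from 0.0 (shut) to 1.0 (fully open); "gripper_force": force on a finger pad.
Only numpy, scipy, OpenCV 4.12 (cv2) and the standard library are available. Lean on these libraries where they do the work, as an engineer would, in place of code of your own. Each camera call takes 0.05 s, during which the arm holds its last target. There are 200 camera calls.

## Working session

There is one attempt and no reset: what is moved stays moved. The work goes in short steps, Python scripts to look and compute and a tool call to move; the robot and the scene stay as the last step left them, time stands still between calls to the robot, and variables do not carry over. Pictures are saved under pics/ and viewed, at most 10 in all, crops included, and the job is handed in when it is done.

Besides the shell and the picture viewer there is one more tool, called after "Request:" by a JSON object that holds its "api" and its "payload", one argument or row to a line. servo_tool: Moves the arm, as the interface text tells. Its arguments: {"type":"object","properties":{"deltas":{"type":"array","items":{"type":"object","properties":{"tx":{"type":"number"},"ty":{"type":"number"},"tz":{"type":"number"},"ax":{"type":"number"},"ay":{"type":"number"},"az":{"type":"number"},"claw":{"type":"number"}}}}},"required":["deltas"]}

```bash
mkdir -p pics; cat > h.py <<'E'
from station import *
import numpy as np, cv2
def world(cam,p):
    c=calibration(cam)
    if cam=="wrist":
        s=sense(); return np.array(s["ee_rot"])@(np.array(c["hand_eye"])@np.r_[p,1])[:3]+np.array(s["tcp_pos"])
    return (np.array(c["cam_to_world"])@np.r_[p,1])[:3]
def proj(cam,P):
    c=calibration(cam); q=np.linalg.inv(np.array(c["cam_to_world"]))@np.r_[P,1]
    return c["fx"]*q[0]/q[2]+c["cx"],c["fy"]*q[1]/q[2]+c["cy"]
def pix(cam,u,v,z):
    c=calibration(cam);M=np.array(c["cam_to_world"]);d=M[:3,:3]@np.array([(u-c["cx"])/c["fx"],(v-c["cy"])/c["fy"],1])
    return M[:3,3]+d*(z-M[2,3])/d[2]
E
python3 - <<'E'
from h import *
np.set_printoptions(precision=4,suppress=True)
for cam in ("top","scene"):
    im=capture(cam); cv2.imwrite(f"pics/{cam}0.png",im)
    for l in ["scale","key_on_top","key_unit_top","key_zero_top","pan","pan_grip","pan_lip","tomato","bowl","salt_shaker","teaspoon","notebook"]:
        for r in recognise(l,cam)[:3]:
            print(cam,l,round(r["confidence"],2),world(cam,r["xyz"]))
s=sense();print(s["time_s"],s["tcp_pos"],np.array(s["ee_rot"]),s["wrist_force"])
E
```

```text
top scale 0.58 [ 0.5056 -0.1952  0.0342]
top key_on_top 0.5 [ 0.4611 -0.2031  0.0412]
top key_unit_top 0.58 [ 0.4528 -0.249   0.0412]
top key_zero_top 0.7 [ 0.4516 -0.253   0.0415]
top key_zero_top 0.49 [ 0.4654 -0.1462  0.0394]
top pan 0.7 [ 0.5896 -0.2197  0.0587]
top pan_grip 0.7 [ 0.5865 -0.2186  0.0571]
top pan_lip 0.96 [ 0.5885 -0.2198  0.0628]
top tomato 0.81 [0.6138 0.0697 0.0385]
top tomato 0.62 [ 0.3514 -0.133   0.0417]
top tomato 0.62 [ 0.3408 -0.0308  0.0437]
top bowl 0.75 [0.5868 0.2408 0.0318]
top salt_shaker 0.52 [0.6967 0.0129 0.0785]
top teaspoon 0.68 [ 0.5206 -0.0034  0.0048]
top notebook 0.83 [0.4947 0.4809 0.0112]
top notebook 0.46 [ 0.5841 -0.2173  0.0578]
scene scale 0.86 [ 0.504  -0.1669  0.0296]
scene scale 0.61 [0.6123 0.2167 0.0522]
scene pan 0.74 [ 0.5976 -0.223   0.0609]
scene pan 0.21 [ 0.5144 -0.0053  0.0067]
scene pan_grip 0.64 [ 0.4634 -0.1953  0.036 ]
scene pan_grip 0.6 [ 0.5928 -0.2195  0.0608]
scene pan_lip 0.56 [ 0.5933 -0.2221  0.0609]
scene tomato 0.73 [ 0.3489 -0.1248  0.0345]
scene tomato 0.68 [ 0.6264 -0.0178  0.0357]
scene tomato 0.6 [ 0.3375 -0.0231  0.0358]
scene bowl 0.9 [0.6134 0.2166 0.055 ]
scene bowl 0.39 [ 0.5057 -0.169   0.0264]
scene salt_shaker 0.77 [0.6999 0.0253 0.0463]
scene teaspoon 0.69 [ 0.5143 -0.0029  0.0073]
scene notebook 0.75 [0.4967 0.4747 0.0105]
scene notebook 0.48 [ 0.5939 -0.2214  0.0611]
1.3 [ 0.1564 -0.6051  0.2226] [[-0.9682 -0.2501  0.0001]
 [-0.2501  0.9682 -0.0001]
 [-0.0001 -0.0001 -1.    ]] [-0.2892 -0.1778  0.4472]
```

View pics/top0.png

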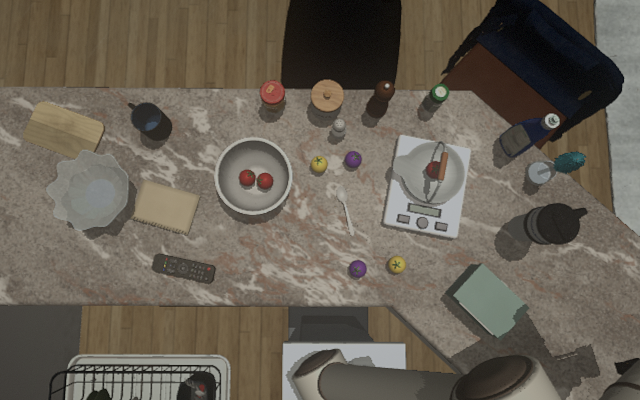

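View pics/scene0.png

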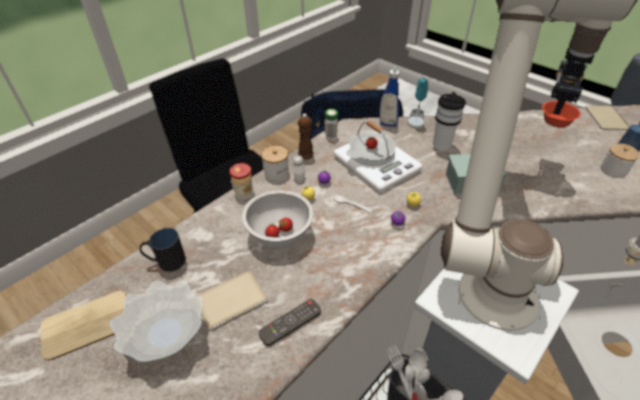

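The top view shows the scale at about (428,187), with its keys at (403,219), (422,223) and (442,227), and the pan at (435,170) with its lip to the left. The bowl is at (254,176), the spoon at (346,208) and the shaker at (338,128). I'll refine these from an enlarged crop.

```bash
python3 - <<'E'
from h import *
np.set_printoptions(precision=4,suppress=True)
im=cv2.imread("pics/top0.png")
cv2.imwrite("pics/crop0.png",cv2.resize(im[125:245,375:480],None,fx=5,fy=5,interpolation=cv2.INTER_CUBIC)[:600])
capture("top")
for l in ["scale","key_on","key_unit","key_zero","bowl","pan","teaspoon"]:
    for r in trace(l,"top")[:4]:
        m=r["mask"].astype(np.uint8); v,u=np.nonzero(m)
        print(l,round(r["confidence"],2),len(u),u.mean(),v.mean(),cv2.minAreaRect(np.c_[u,v].astype(np.float32)))
for u,v in [(403,219),(422,223),(442,227)]: print(pix("top",u,v,.04))
c=calibration("top");print(c["fx"],np.array(c["cam_to_world"]))
print(calibration("wrist"))
E
```

```text
scale 0.82 3737 422.92694674872894 199.3872089911694 ((426.7767639160156, 186.63833618164062), (76.46817779541016, 93.69036865234375), 10.097503662109375)
key_on 0.39 74 421.72972972972974 222.7027027027027 ((421.75006103515625, 222.75003051757812), (9.192388534545898, 8.485280990600586), 45.0)
key_unit 0.58 70 440.84285714285716 226.22857142857143 ((440.8461608886719, 226.26922607421875), (10.78638744354248, 6.471832275390625), 11.309932708740234)
key_zero 0.56 70 402.98571428571427 218.74285714285713 ((403.0, 218.5), (7.0, 10.0), 90.0)
key_zero 0.4 4254 252.11071932299012 175.40902679830748 ((252.4000244140625, 175.30001831054688), (76.92073059082031, 76.47352600097656), 63.43495178222656)
key_zero 0.35 65 440.83076923076925 226.53846153846155 ((440.8919372558594, 226.64865112304688), (10.52153491973877, 6.247161388397217), 9.462322235107422)
bowl 0.95 4393 252.45777373093557 175.4272706578648 ((252.50003051757812, 176.0), (77.07463836669922, 77.07463836669922), 45.0)
bowl 0.71 2535 164.93648915187376 207.20591715976332 ((164.76416015625, 207.07545471191406), (61.40016174316406, 42
[... 179 characters left out ...]
470214844)
teaspoon 0.56 242 344.8636363636364 207.31404958677686 ((346.85003662109375, 210.54998779296875), (49.64775848388672, 9.486831665039062), 71.56504821777344)
[ 0.4689 -0.1527  0.04  ]
[ 0.4588 -0.2019  0.04  ]
[ 0.4487 -0.2537  0.04  ]
447.5181533097497 [[ 0.0047 -0.9914  0.1309  0.3767]
 [-0.9999 -0.0059 -0.0091  0.0979]
 [ 0.0098 -0.1309 -0.9913  1.1993]
 [ 0.      0.      0.      1.    ]]
{'fx': 309.70691628693146, 'fy': 309.70691628693146, 'cx': 320.885148357477, 'cy': 197.4082526226882, 'hand_eye': array([[ 0.0004, -0.9556, -0.2946,  0.0793],
       [ 1.    ,  0.0005, -0.0003,  0.0002],
       [ 0.0004, -0.2946,  0.9556, -0.1602],
       [ 0.    ,  0.    ,  0.    ,  1.    ]])}
```

View pics/crop0.png

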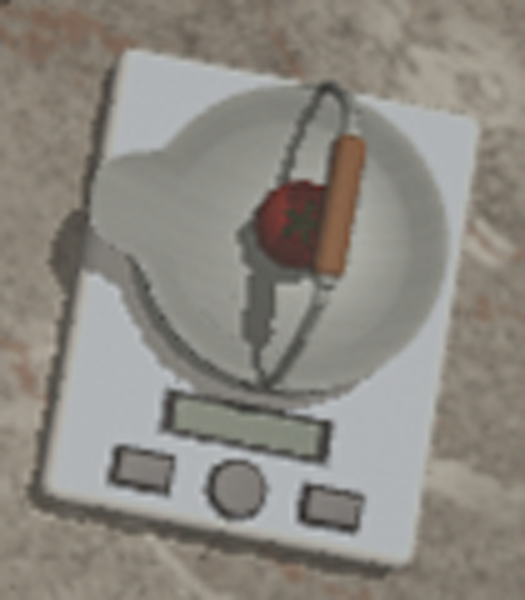

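The crop shows the key centres at (142,469), (237,489) and (331,507), and the grip bar from (350,137) to (330,275). The lip tip is at (95,195). I'm moving over the keys first and will refine from the wrist camera there.

Request:
{"api": "servo_tool", "payload": {
  "deltas": [
    {"tx": -15,"ty": 27,"tz": -5,"claw": 0},
    {"tx": -35,"ty": 62,"tz": -10,"claw": 0},
    {"tx": -55,"ty": 98,"tz": -15,"claw": 0},
    {"tx": -75,"ty": 134,"tz": -17,"claw": 0},
    {"tx": -95,"ty": 169,"tz": -17,"claw": 0},
    {"tx": -123,"ty": 195,"tz": -17,"claw": 0},
    {"tx": -155,"ty": 215,"tz": -17,"az": 0.08,"claw": 0},
    {"tx": -190,"ty": 230,"tz": -15,"az": 0.16,"claw": 0},
    {"tx": -226,"ty": 245,"tz": -10,"az": 0.24,"claw": 0},
    {"tx": -262,"ty": 260,"tz": -5,"az": 0.32,"claw": 0},
    {"tx": -298,"ty": 275,"tz": 0,"az": 0.4,"claw": 0},
    {"tx": -330,"ty": 290,"tz": 5,"az": 0.45,"claw": 0}
  ]
}}

```text
schema error: expected keys tx, ty, tz, ax, ay, az, claw
```

Request:
{"api": "servo_tool", "payload": {
  "deltas": [
    {"tx": -20,"ty": 20,"tz": 5,"claw": 0},
    {"tx": -32,"ty": 40,"tz": 10,"claw": 0},
    {"tx": -42,"ty": 46,"tz": 15,"claw": 0},
    {"tx": -42,"ty": 46,"tz": 15,"claw": 0},
    {"tx": -42,"ty": 46,"tz": 15,"claw": 0}
  ]
}}

```text
schema error: expected keys tx, ty, tz, ax, ay, az, claw
```

```bash
cat >> h.py <<'E'
def wpix(u,v,z,s):
    c=calibration("wrist");H=np.array(c["hand_eye"]);a=np.array([u-c["cx"],v-c["cy"]])/c["fx"];t=np.linalg.norm(a)
    d=np.r_[a/t*np.sin(t),np.cos(t)]; R=np.array(s["ee_rot"]);d=R@H[:3,:3]@d;o=R@H[:3,3]+np.array(s["tcp_pos"])
    return o+d*(z-o[2])/d[2]
E
python3 - <<'E'
from h import *
np.set_printoptions(precision=4,suppress=True)
s=sense();print(s["time_s"],s["joints"],s["tcp_pos"],np.array(s["ee_rot"]),s["wrist_force"])
im=capture("wrist");cv2.imwrite("pics/w0.png",im)
for l in ["key_on","key_unit","key_zero","pan","pan_grip","pan_lip","bowl","tomato"]:
    for r in trace(l,"wrist")[:4]:
        v,u=np.nonzero(r["mask"]); print(l,round(r["confidence"],2),len(u),u.mean(),v.mean(),wpix(u.mean(),v.mean(),.04,s))
    for r in recognise(l,"wrist")[:2]: print("   rec",l,round(r["confidence"],2),world("wrist",r["xyz"]))
print("top keys",[pix("top",u,v,.04) for u,v in [(403.1,218.75),(422,222.75),(441,226.3)]])
print("bowl",pix("top",252.5,176,.087),"lip",pix("top",394,164,.068),"grip",pix("top",443.2,166.2,.148))
print([pix("top",375+a/5,125+b/5,.148) for a,b in [(350,137),(330,275)]])
E
```

```text
1.7 [-60.6977  22.0425   0.4557   0.0012 -68.4109 -14.8167] [ 0.1564 -0.6051  0.2226] [[-0.9682 -0.2501  0.    ]
 [-0.2501  0.9682 -0.    ]
 [ 0.     -0.     -1.    ]] [0.0098 0.1084 0.8145]
   rec pan_lip 0.36 [0.5126 0.2072 0.0631]
   rec bowl 0.95 [0.5157 0.2071 0.0618]
top keys [array([ 0.4696, -0.153 ,  0.04  ]), array([ 0.4594, -0.202 ,  0.04  ]), array([ 0.4505, -0.2512,  0.04  ])]
bowl [0.5716 0.2348 0.087 ] lip [ 0.6087 -0.1266  0.068 ] grip [ 0.5877 -0.2288  0.148 ]
[array([ 0.6215, -0.2343,  0.148 ]), array([ 0.5541, -0.2223,  0.148 ])]
```

View pics/w0.png

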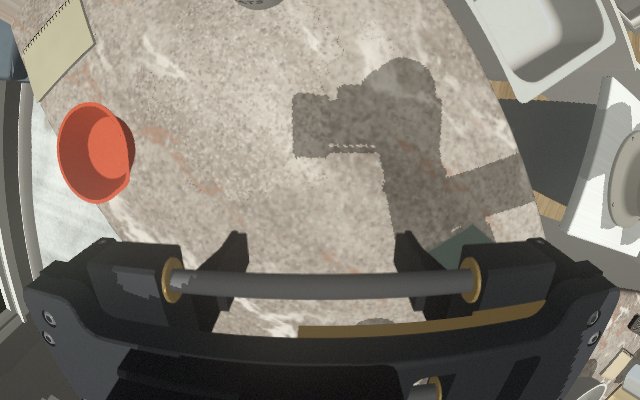

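The first calls were refused because every key is needed in each row, so the arm hasn't moved. The wrist picture is still the start pose, with the red bowl at (95,150). Resending.

Request:
{"api": "servo_tool", "payload": {
  "deltas": [
    {"tx": -15,"ty": 27,"tz": -5,"ax": 0,"ay": 0,"az": 0,"claw": 0},
    {"tx": -35,"ty": 62,"tz": -10,"ax": 0,"ay": 0,"az": 0,"claw": 0},
    {"tx": -55,"ty": 98,"tz": -15,"ax": 0,"ay": 0,"az": 0,"claw": 0},
    {"tx": -75,"ty": 134,"tz": -17,"ax": 0,"ay": 0,"az": 0,"claw": 0},
    {"tx": -95,"ty": 169,"tz": -17,"ax": 0,"ay": 0,"az": 0,"claw": 0},
    {"tx": -123,"ty": 195,"tz": -17,"ax": 0,"ay": 0,"az": 0,"claw": 0},
    {"tx": -155,"ty": 215,"tz": -17,"ax": 0,"ay": 0,"az": 0.08,"claw": 0},
    {"tx": -190,"ty": 230,"tz": -15,"ax": 0,"ay": 0,"az": 0.16,"claw": 0},
    {"tx": -226,"ty": 245,"tz": -10,"ax": 0,"ay": 0,"az": 0.24,"claw": 0},
    {"tx": -262,"ty": 260,"tz": -5,"ax": 0,"ay": 0,"az": 0.32,"claw": 0},
    {"tx": -298,"ty": 275,"tz": 0,"ax": 0,"ay": 0,"az": 0.4,"claw": 0},
    {"tx": -330,"ty": 290,"tz": 5,"ax": 0,"ay": 0,"az": 0.445,"claw": 0}
  ]
}}

```text
time_s: 3.55
tcp_pos: [0.4051, -0.2402, 0.2179]
ee_rot: [[-0.981, 0.193, 0.002], [0.193, 0.981, -0.0], [-0.002, -0.0, -1.0]]
wrist_force: [0.8, -0.8, -0.2]
gripper_width: 0.174
gripper_force: 0.0
```

```bash
cat >> h.py <<'E'
def togo(P,yaw):
    """mm and rad in tool axes from measured pose to TCP P, tool y at yaw deg, tool down"""
    s=sense();R=np.array(s["ee_rot"]);d=R.T@(np.array(P)-s["tcp_pos"])*1e3
    y=np.deg2rad(yaw);Y=np.r_[np.cos(y),np.sin(y),0];Z=np.r_[0,0,-1.];T=np.c_[np.cross(Y,Z),Y,Z]
    return np.round(d,1),np.round(cv2.Rodrigues(R.T@T)[0].ravel(),4)
E
python3 - <<'E'
from h import *
s=sense();print(s["time_s"],np.round(s["joints"],1),s["tcp_pos"],s["wrist_force"])
print(togo([.4594,-.202,.06],79))
E
```

```text
3.55 [-10.8   7.1 -20.8   0.  -62.1 -90.3] [ 0.40505994 -0.24020747  0.21785277] [ 0.84827637 -0.82967629 -0.16207034]
(array([-45.7,  48. , 157.9]), array([-0.0002,  0.0016, -0.0027]))
```

Request:
{"api": "servo_tool", "payload": {
  "deltas": [
    {"tx": -15,"ty": 16,"tz": 20,"ax": 0,"ay": 0,"az": 0,"claw": 0},
    {"tx": -30,"ty": 32,"tz": 50,"ax": 0,"ay": 0,"az": 0,"claw": 0},
    {"tx": -45,"ty": 47,"tz": 85,"ax": 0,"ay": 0,"az": 0,"claw": 0},
    {"tx": -46,"ty": 48,"tz": 115,"ax": 0,"ay": 0,"az": 0,"claw": 0},
    {"tx": -46,"ty": 48,"tz": 135,"ax": 0,"ay": 0,"az": 0,"claw": 0},
    {"tx": -46,"ty": 48,"tz": 145,"ax": 0,"ay": 0,"az": 0,"claw": 0},
    {"tx": -46,"ty": 48,"tz": 150,"ax": 0,"ay": 0,"az": 0,"claw": 0},
    {"tx": -46,"ty": 48,"tz": 150,"ax": 0,"ay": 0,"az": 0,"claw": 0},
    {"tx": -46,"ty": 48,"tz": 150,"ax": 0,"ay": 0,"az": 0,"claw": 0}
  ]
}}

```text
time_s: 4.3
tcp_pos: [0.4582, -0.2037, 0.0682]
ee_rot: [[-0.982, 0.191, 0.001], [0.191, 0.982, -0.0], [-0.001, -0.0, -1.0]]
wrist_force: [0.6, 0.0, 0.5]
gripper_width: 0.007
gripper_force: 0.0
```

```bash
python3 - <<'E'
from h import *
s=sense();print(s["time_s"],np.round(s["joints"],1),s["tcp_pos"],s["wrist_force"])
for n,P in dict(on=[.4594,-.202],unit=[.4505,-.2512],zero=[.4696,-.153]).items(): print(n,togo(P+[.035],79))
im=capture("top");cv2.imwrite("pics/crop1.png",cv2.resize(im[145:255,375:480],None,fx=5,fy=5,interpolation=cv2.INTER_CUBIC))
E
```

```text
4.3 [ -5.4  20.2 -28.3   0.  -41.4 -95.6] [ 0.45818408 -0.20367027  0.06815059] [0.62773352 0.04425134 0.53417646]
on (array([-0.8,  1.9, 33.2]), array([-0.0002,  0.0011,  0.    ]))
unit (array([ -1.5, -48.1,  33.2]), array([-0.0002,  0.0011,  0.    ]))
zero (array([-1.5, 51.9, 33.1]), array([-0.0002,  0.0011,  0.    ]))
```

View pics/crop1.png

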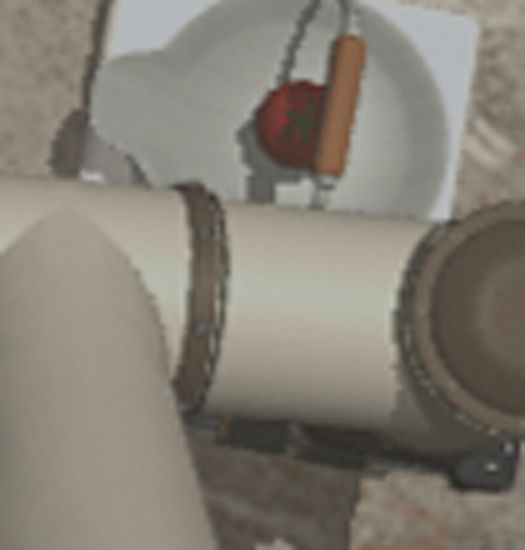

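The gripper now hides the keys in the top view, with the pan and tomato at (300,120) unchanged. I'm pressing the middle key while watching force and height.

Request:
{"api": "servo_tool", "payload": {
  "deltas": [
    {"tx": -1,"ty": 2,"tz": 10,"ax": 0,"ay": 0,"az": 0,"claw": 0},
    {"tx": -1,"ty": 2,"tz": 20,"ax": 0,"ay": 0,"az": 0,"claw": 0},
    {"tx": -1,"ty": 2,"tz": 27,"ax": 0,"ay": 0,"az": 0,"claw": 0},
    {"tx": -1,"ty": 2,"tz": 30,"ax": 0,"ay": 0,"az": 0,"claw": 0},
    {"tx": -1,"ty": 2,"tz": 31,"ax": 0,"ay": 0,"az": 0,"claw": 0},
    {"tx": -1,"ty": 2,"tz": 32,"ax": 0,"ay": 0,"az": 0,"claw": 0},
    {"tx": -1,"ty": 2,"tz": 33,"ax": 0,"ay": 0,"az": 0,"claw": 0},
    {"tx": -1,"ty": 2,"tz": 33,"ax": 0,"ay": 0,"az": 0,"claw": 0}
  ]
}}

```text
time_s: 5.02
tcp_pos: [0.4591, -0.2016, 0.0354]
ee_rot: [[-0.982, 0.191, 0.0], [0.191, 0.982, -0.0], [-0.0, -0.0, -1.0]]
wrist_force: [-2.4, 2.6, 5.9]
gripper_width: 0.006
gripper_force: 3.1
```

Request:
{"api": "servo_tool", "payload": {
  "deltas": [
    {"tx": 0,"ty": 0,"tz": 1,"ax": 0,"ay": 0,"az": 0,"claw": 0},
    {"tx": 0,"ty": 0,"tz": 2,"ax": 0,"ay": 0,"az": 0,"claw": 0},
    {"tx": 0,"ty": 0,"tz": 2,"ax": 0,"ay": 0,"az": 0,"claw": 0}
  ]
}}

```text
time_s: 5.27
tcp_pos: [0.4591, -0.2016, 0.0351]
ee_rot: [[-0.982, 0.19, 0.0], [0.19, 0.982, -0.001], [-0.001, -0.0, -1.0]]
wrist_force: [-4.4, 4.4, 17.6]
gripper_width: 0.004
gripper_force: 9.5
```

Fully in: it stops at z 0.035 and the force climbs to 17 N. Next the right-hand key.

Request:
{"api": "servo_tool", "payload": {
  "deltas": [
    {"tx": 0,"ty": 0,"tz": -8,"ax": 0,"ay": 0,"az": 0,"claw": 0},
    {"tx": 0,"ty": 0,"tz": -20,"ax": 0,"ay": 0,"az": 0,"claw": 0},
    {"tx": 0,"ty": -12,"tz": -24,"ax": 0,"ay": 0,"az": 0,"claw": 0},
    {"tx": 0,"ty": -30,"tz": -24,"ax": 0,"ay": 0,"az": 0,"claw": 0},
    {"tx": 0,"ty": -45,"tz": -24,"ax": 0,"ay": 0,"az": 0,"claw": 0},
    {"tx": 0,"ty": -50,"tz": -22,"ax": 0,"ay": 0,"az": 0,"claw": 0},
    {"tx": 0,"ty": -50,"tz": -14,"ax": 0,"ay": 0,"az": 0,"claw": 0},
    {"tx": 0,"ty": -50,"tz": -6,"ax": 0,"ay": 0,"az": 0,"claw": 0},
    {"tx": 0,"ty": -50,"tz": -2,"ax": 0,"ay": 0,"az": 0,"claw": 0},
    {"tx": 0,"ty": -50,"tz": -1,"ax": 0,"ay": 0,"az": 0,"claw": 0},
    {"tx": 0,"ty": -50,"tz": 0,"ax": 0,"ay": 0,"az": 0,"claw": 0},
    {"tx": 0,"ty": -50,"tz": 0,"ax": 0,"ay": 0,"az": 0,"claw": 0}
  ]
}}

```text
time_s: 6.27
tcp_pos: [0.4496, -0.2507, 0.035]
ee_rot: [[-0.982, 0.188, -0.001], [0.188, 0.982, -0.002], [0.001, -0.002, -1.0]]
wrist_force: [-6.1, 1.7, 22.3]
gripper_width: 0.006
gripper_force: 11.2
```

Also fully in. Now the left-hand key.

Request:
{"api": "servo_tool", "payload": {
  "deltas": [
    {"tx": 0,"ty": 0,"tz": -8,"ax": 0,"ay": 0,"az": 0,"claw": 0},
    {"tx": 0,"ty": 0,"tz": -20,"ax": 0,"ay": 0,"az": 0,"claw": 0},
    {"tx": 0,"ty": 15,"tz": -24,"ax": 0,"ay": 0,"az": 0,"claw": 0},
    {"tx": 0,"ty": 40,"tz": -24,"ax": 0,"ay": 0,"az": 0,"claw": 0},
    {"tx": 0,"ty": 65,"tz": -24,"ax": 0,"ay": 0,"az": 0,"claw": 0},
    {"tx": 0,"ty": 90,"tz": -24,"ax": 0,"ay": 0,"az": 0,"claw": 0},
    {"tx": 0,"ty": 100,"tz": -22,"ax": 0,"ay": 0,"az": 0,"claw": 0},
    {"tx": 0,"ty": 100,"tz": -14,"ax": 0,"ay": 0,"az": 0,"claw": 0},
    {"tx": 0,"ty": 100,"tz": -6,"ax": 0,"ay": 0,"az": 0,"claw": 0},
    {"tx": 0,"ty": 100,"tz": -1,"ax": 0,"ay": 0,"az": 0,"claw": 0},
    {"tx": 0,"ty": 100,"tz": 0,"ax": 0,"ay": 0,"az": 0,"claw": 0},
    {"tx": 0,"ty": 100,"tz": 0,"ax": 0,"ay": 0,"az": 0,"claw": 0}
  ]
}}

```text
time_s: 7.27
tcp_pos: [0.4687, -0.1523, 0.0349]
ee_rot: [[-0.982, 0.191, -0.0], [0.191, 0.982, 0.0], [0.0, 0.0, -1.0]]
wrist_force: [-7.1, 11.7, 28.2]
gripper_width: 0.004
gripper_force: 13.8
```

```bash
python3 - <<'E'
from h import *
s=sense();print(s["time_s"],np.round(s["joints"],1),s["tcp_pos"],s["wrist_force"])
for P in ([.45,-.17,.26],[.5877,-.2285,.26]): print(togo(P,79.5-180))
E
```

```text
7.2667 [   0.9   22.6  -31.2   -0.   -36.2 -101.9] [ 0.46866455 -0.15227663  0.03492227] [-7.09507055 11.74087429 28.17257935]
(array([  15. ,  -20.9, -225.1]), array([-3.0000e-04, -7.0000e-04,  3.1329e+00]))
(array([-131.3,  -52. , -225.1]), array([-3.0000e-04, -7.0000e-04,  3.1329e+00]))
```

Request:
{"api": "servo_tool", "payload": {
  "deltas": [
    {"tx": 0,"ty": 0,"tz": -10,"ax": 0,"ay": 0,"az": 0,"claw": 0},
    {"tx": 0,"ty": 0,"tz": -35,"ax": 0,"ay": 0,"az": 0,"claw": 0},
    {"tx": 0,"ty": 0,"tz": -70,"ax": 0,"ay": 0,"az": 0,"claw": 0},
    {"tx": 0,"ty": 0,"tz": -110,"ax": 0,"ay": 0,"az": 0,"claw": 0},
    {"tx": 0,"ty": 0,"tz": -150,"ax": 0,"ay": 0,"az": 0,"claw": 20},
    {"tx": 0,"ty": 0,"tz": -190,"ax": 0,"ay": 0,"az": -0.12,"claw": 30},
    {"tx": 0,"ty": 0,"tz": -215,"ax": 0,"ay": 0,"az": -0.24,"claw": 40},
    {"tx": 0,"ty": 0,"tz": -225,"ax": 0,"ay": 0,"az": -0.36,"claw": 50},
    {"tx": 0,"ty": 0,"tz": -225,"ax": 0,"ay": 0,"az": -0.48,"claw": 60},
    {"tx": 0,"ty": 0,"tz": -225,"ax": 0,"ay": 0,"az": -0.6,"claw": 60},
    {"tx": 0,"ty": 0,"tz": -225,"ax": 0,"ay": 0,"az": -0.72,"claw": 60},
    {"tx": 0,"ty": 0,"tz": -225,"ax": 0,"ay": 0,"az": -0.84,"claw": 60}
  ]
}}

```text
time_s: 8.27
tcp_pos: [0.4679, -0.1535, 0.2562]
ee_rot: [[-0.795, -0.607, -0.002], [-0.607, 0.795, 0.0], [0.002, 0.002, -1.0]]
wrist_force: [0.0, -0.5, 0.1]
gripper_width: 0.524
gripper_force: 0.0
```

Request:
{"api": "servo_tool", "payload": {
  "deltas": [
    {"tx": 0,"ty": 0,"tz": 0,"ax": 0,"ay": 0,"az": -0.12,"claw": 60},
    {"tx": 0,"ty": 0,"tz": 0,"ax": 0,"ay": 0,"az": -0.24,"claw": 60},
    {"tx": 0,"ty": 0,"tz": 0,"ax": 0,"ay": 0,"az": -0.36,"claw": 60},
    {"tx": 0,"ty": 0,"tz": 0,"ax": 0,"ay": 0,"az": -0.48,"claw": 60},
    {"tx": 0,"ty": 0,"tz": 0,"ax": 0,"ay": 0,"az": -0.6,"claw": 60},
    {"tx": 0,"ty": 0,"tz": 0,"ax": 0,"ay": 0,"az": -0.72,"claw": 60},
    {"tx": 0,"ty": 0,"tz": 0,"ax": 0,"ay": 0,"az": -0.84,"claw": 60},
    {"tx": 0,"ty": 0,"tz": 0,"ax": 0,"ay": 0,"az": -0.96,"claw": 60},
    {"tx": 0,"ty": 0,"tz": 0,"ax": 0,"ay": 0,"az": -1.08,"claw": 60},
    {"tx": 0,"ty": 0,"tz": 0,"ax": 0,"ay": 0,"az": -1.2,"claw": 60},
    {"tx": 0,"ty": 0,"tz": 0,"ax": 0,"ay": 0,"az": -1.32,"claw": 60},
    {"tx": 0,"ty": 0,"tz": 0,"ax": 0,"ay": 0,"az": -1.44,"claw": 60}
  ]
}}

```text
time_s: 9.27
tcp_pos: [0.4679, -0.1536, 0.256]
ee_rot: [[0.498, -0.867, -0.003], [-0.867, -0.498, 0.0], [-0.002, 0.002, -1.0]]
wrist_force: [-0.0, 0.3, 0.1]
gripper_width: 0.691
gripper_force: 0.0
```

```bash
python3 - <<'E'
from h import *
np.set_printoptions(precision=4,suppress=True)
s=sense();print(s["time_s"],np.round(s["joints"],1),s["tcp_pos"],s["wrist_force"])
im=capture("wrist");cv2.imwrite("pics/w1.png",im)
for l in ["pan_grip","bowl","pan_lip","salt_shaker"]:
    for r in recognise(l,"wrist")[:3]: print("   rec",l,round(r["confidence"],2),world("wrist",r["xyz"]))
print(togo([.5877,-.2285,.22],79.5-180))
E
```

```text
9.2667 [  0.8   7.7 -14.3  -0.  -68.2  29.1] [ 0.4679 -0.1536  0.256 ] [-0.0313  0.2965  0.1359]
   rec pan_grip 0.88 [ 0.5935 -0.2275  0.0574]
   rec pan_lip 0.81 [ 0.586  -0.2261  0.0571]
   rec salt_shaker 0.59 [0.7049 0.0022 0.0549]
(array([124.4, -67.1,  36.7]), array([ 0.0007,  0.0012, -0.8741]))
```

View pics/w1.png

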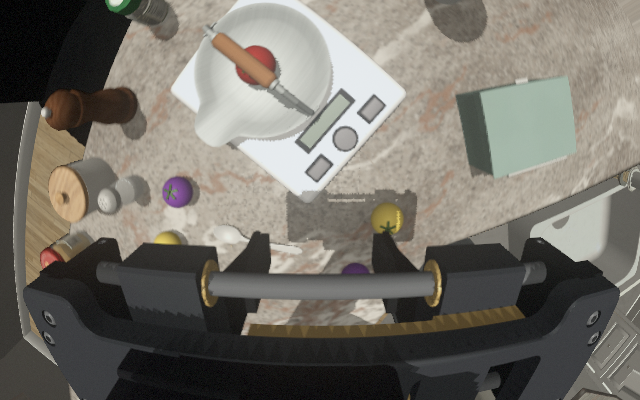

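The wrist view shows the pan upright, with the grip bar from (211,33) to (276,80) and the tomato at (256,65). The lip tip is at (207,141) and the keys at (371,108), (345,138) and (320,168), all clear. Using these to check the grip position.

```bash
python3 - <<'E'
from h import *
np.set_printoptions(precision=4,suppress=True)
s=sense()
a,b=wpix(211,33,.145,s),wpix(276,80,.145,s);print(a,b,(a+b)/2,np.degrees(np.arctan2(*(a-b)[1::-1]))+90)
print("lip",wpix(207,141,.068,s),"key_on",wpix(345,138,.04,s),"unit",wpix(371,108,.04,s),wpix(320,168,.04,s))
E
```

```text
[ 0.6303 -0.2362  0.145 ] [ 0.5547 -0.2238  0.145 ] [ 0.5925 -0.23    0.145 ] 80.6443899426682
lip [ 0.6081 -0.1243  0.068 ] key_on [ 0.4643 -0.2026  0.04  ] unit [ 0.4554 -0.2506  0.04  ] [ 0.4724 -0.1548  0.04  ]
```

Request:
{"api": "servo_tool", "payload": {
  "deltas": [
    {"tx": 15,"ty": -8,"tz": 0,"ax": 0,"ay": 0,"az": -0.12,"claw": 60},
    {"tx": 40,"ty": -22,"tz": 0,"ax": 0,"ay": 0,"az": -0.24,"claw": 60},
    {"tx": 65,"ty": -35,"tz": 5,"ax": 0,"ay": 0,"az": -0.36,"claw": 60},
    {"tx": 90,"ty": -48,"tz": 15,"ax": 0,"ay": 0,"az": -0.48,"claw": 60},
    {"tx": 110,"ty": -59,"tz": 25,"ax": 0,"ay": 0,"az": -0.6,"claw": 60},
    {"tx": 124,"ty": -67,"tz": 36,"ax": 0,"ay": 0,"az": -0.72,"claw": 60},
    {"tx": 124,"ty": -67,"tz": 45,"ax": 0,"ay": 0,"az": -0.84,"claw": 60},
    {"tx": 124,"ty": -67,"tz": 50,"ax": 0,"ay": 0,"az": -0.88,"claw": 60},
    {"tx": 124,"ty": -67,"tz": 50,"ax": 0,"ay": 0,"az": -0.88,"claw": 60},
    {"tx": 124,"ty": -67,"tz": 50,"ax": 0,"ay": 0,"az": -0.88,"claw": 60}
  ]
}}

```text
time_s: 10.35
tcp_pos: [0.5879, -0.2275, 0.2069]
ee_rot: [[0.984, -0.176, -0.001], [-0.176, -0.984, 0.0], [-0.001, 0.0, -1.0]]
wrist_force: [-0.0, 0.0, 0.4]
gripper_width: 0.686
gripper_force: 0.0
```

```bash
python3 - <<'E'
from h import *
np.set_printoptions(precision=4,suppress=True)
s=sense();print(s["time_s"],np.round(s["joints"],1),s["tcp_pos"],s["wrist_force"])
im=capture("wrist");cv2.imwrite("pics/w2.png",im)
for l in ["bowl","pan"]:
    for r in recognise(l,"wrist")[:3]: print("   rec",l,round(r["confidence"],2),world("wrist",r["xyz"]))
print(togo([.588,-.2285,.121],80-180))
E
```

```text
10.35 [ -6.5  23.2  -0.    0.  -66.8  86.4] [ 0.5879 -0.2275  0.2069] [-0.0443  0.0217  0.3982]
   rec bowl 0.87 [0.5958 0.2881 0.0577]
   rec bowl 0.23 [0.7106 0.0024 0.0552]
   rec pan 0.68 [ 0.6026 -0.2295  0.0587]
(array([-0.2,  1.2, 87.4]), array([ 0.0001, -0.0014, -0.0004]))
```

View pics/w2.png

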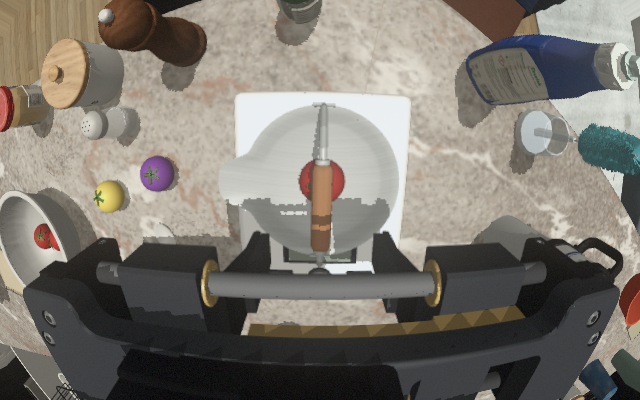

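The bar at (321,205) is centred between the fingers (252 and 388) and parallel to the pads. Descending and closing.

Request:
{"api": "servo_tool", "payload": {
  "deltas": [
    {"tx": 0,"ty": 1,"tz": 15,"ax": 0,"ay": 0,"az": 0,"claw": 60},
    {"tx": 0,"ty": 1,"tz": 35,"ax": 0,"ay": 0,"az": 0,"claw": 60},
    {"tx": 0,"ty": 1,"tz": 55,"ax": 0,"ay": 0,"az": 0,"claw": 55},
    {"tx": 0,"ty": 1,"tz": 72,"ax": 0,"ay": 0,"az": 0,"claw": 50},
    {"tx": 0,"ty": 1,"tz": 82,"ax": 0,"ay": 0,"az": 0,"claw": 45},
    {"tx": 0,"ty": 1,"tz": 87,"ax": 0,"ay": 0,"az": 0,"claw": 40},
    {"tx": 0,"ty": 1,"tz": 87,"ax": 0,"ay": 0,"az": 0,"claw": 32},
    {"tx": 0,"ty": 1,"tz": 87,"ax": 0,"ay": 0,"az": 0,"claw": 27},
    {"tx": 0,"ty": 1,"tz": 87,"ax": 0,"ay": 0,"az": 0,"claw": 23},
    {"tx": 0,"ty": 1,"tz": 87,"ax": 0,"ay": 0,"az": 0,"claw": 20},
    {"tx": 0,"ty": 1,"tz": 87,"ax": 0,"ay": 0,"az": 0,"claw": 18},
    {"tx": 0,"ty": 1,"tz": 87,"ax": 0,"ay": 0,"az": 0,"claw": 17}
  ]
}}

```text
time_s: 11.5
tcp_pos: [0.5882, -0.2283, 0.1212]
ee_rot: [[0.985, -0.173, 0.001], [-0.173, -0.985, -0.0], [0.001, -0.0, -1.0]]
wrist_force: [-0.1, -0.2, 0.4]
gripper_width: 0.215
gripper_force: 0.0
```

Request:
{"api": "servo_tool", "payload": {
  "deltas": [
    {"tx": 0,"ty": 0,"tz": 0,"ax": 0,"ay": 0,"az": 0,"claw": 16},
    {"tx": 0,"ty": 0,"tz": 0,"ax": 0,"ay": 0,"az": 0,"claw": 14},
    {"tx": 0,"ty": 0,"tz": 0,"ax": 0,"ay": 0,"az": 0,"claw": 10},
    {"tx": 0,"ty": 0,"tz": 0,"ax": 0,"ay": 0,"az": 0,"claw": 5},
    {"tx": 0,"ty": 0,"tz": 0,"ax": 0,"ay": 0,"az": 0,"claw": 0},
    {"tx": 0,"ty": 0,"tz": 0,"ax": 0,"ay": 0,"az": 0,"claw": 0}
  ]
}}

```text
time_s: 12.0
tcp_pos: [0.5882, -0.2281, 0.1208]
ee_rot: [[0.985, -0.173, 0.001], [-0.173, -0.985, -0.0], [0.001, -0.0, -1.0]]
wrist_force: [0.6, 2.6, 2.7]
gripper_width: 0.181
gripper_force: 29.9
```

Gripped at 15.7 mm with 30 N. Lifting gently.

Request:
{"api": "servo_tool", "payload": {
  "deltas": [
    {"tx": 0,"ty": 0,"tz": -1,"ax": 0,"ay": 0,"az": 0,"claw": 0},
    {"tx": 0,"ty": 0,"tz": -3,"ax": 0,"ay": 0,"az": 0,"claw": 0},
    {"tx": 0,"ty": 0,"tz": -6,"ax": 0,"ay": 0,"az": 0,"claw": 0},
    {"tx": 0,"ty": 0,"tz": -10,"ax": 0,"ay": 0,"az": 0,"claw": 0},
    {"tx": 0,"ty": 0,"tz": -16,"ax": 0,"ay": 0,"az": 0,"claw": 0},
    {"tx": 0,"ty": 0,"tz": -23,"ax": 0,"ay": 0,"az": 0,"claw": 0},
    {"tx": 0,"ty": 0,"tz": -30,"ax": 0,"ay": 0,"az": 0,"claw": 0},
    {"tx": 0,"ty": 0,"tz": -37,"ax": 0,"ay": 0,"az": 0,"claw": 0},
    {"tx": 0,"ty": 0,"tz": -44,"ax": 0,"ay": 0,"az": 0,"claw": 0},
    {"tx": 0,"ty": 0,"tz": -50,"ax": 0,"ay": 0,"az": 0,"claw": 0},
    {"tx": 0,"ty": 0,"tz": -55,"ax": 0,"ay": 0,"az": 0,"claw": 0},
    {"tx": 0,"ty": 0,"tz": -58,"ax": 0,"ay": 0,"az": 0,"claw": 0}
  ]
}}

```text
time_s: 13.0
tcp_pos: [0.5882, -0.2283, 0.1796]
ee_rot: [[0.985, -0.173, 0.001], [-0.173, -0.985, -0.0], [0.001, -0.0, -1.0]]
wrist_force: [-0.6, 0.1, -2.9]
gripper_width: 0.183
gripper_force: 29.9
```

Request:
{"api": "servo_tool", "payload": {
  "deltas": [
    {"tx": 0,"ty": 0,"tz": -4,"ax": 0,"ay": 0,"az": 0,"claw": 0},
    {"tx": 0,"ty": 0,"tz": -9,"ax": 0,"ay": 0,"az": 0,"claw": 0},
    {"tx": 0,"ty": 0,"tz": -15,"ax": 0,"ay": 0,"az": 0,"claw": 0},
    {"tx": 0,"ty": 0,"tz": -20,"ax": 0,"ay": 0,"az": 0,"claw": 0},
    {"tx": 0,"ty": 0,"tz": -24,"ax": 0,"ay": 0,"az": 0,"claw": 0},
    {"tx": 0,"ty": 0,"tz": -26,"ax": 0,"ay": 0,"az": 0,"claw": 0},
    {"tx": 0,"ty": 0,"tz": -27,"ax": 0,"ay": 0,"az": 0,"claw": 0},
    {"tx": 0,"ty": 0,"tz": -27,"ax": 0,"ay": 0,"az": 0,"claw": 0},
    {"tx": 0,"ty": 0,"tz": -27,"ax": 0,"ay": 0,"az": 0,"claw": 0}
  ]
}}

```text
time_s: 13.75
tcp_pos: [0.5878, -0.2282, 0.2053]
ee_rot: [[0.985, -0.173, -0.0], [-0.173, -0.985, 0.0], [-0.001, -0.0, -1.0]]
wrist_force: [0.2, 1.1, -3.9]
gripper_width: 0.179
gripper_force: 29.9
```

```bash
python3 - <<'E'
from h import *
np.set_printoptions(precision=4,suppress=True)
s=sense();print(s["time_s"],np.round(s["joints"],1),s["tcp_pos"],s["wrist_force"],s["moment"],s["gripper_force"],s["gripper_width"])
im=capture("wrist");cv2.imwrite("pics/w3.png",im)
for l in ["tomato","bowl"]:
    for r in recognise(l,"wrist")[:4]: print("   rec",l,round(r["confidence"],2),world("wrist",r["xyz"]))
print(togo([.471,.235,.206],-180))
E
```

```text
13.75 [ -6.5  23.3  -0.2  -0.  -66.6  86.6] [ 0.5878 -0.2282  0.2053] [ 0.187   1.0771 -3.9281] [-0.0585  0.1513 -0.018 ] 29.886464942246675 0.1785199466489221
   rec tomato 0.83 [ 0.6336 -0.0354  0.0392]
   rec tomato 0.78 [ 0.6054 -0.242   0.1691]
   rec tomato 0.75 [0.6238 0.0593 0.0329]
   rec bowl 0.81 [0.5947 0.2855 0.0554]
(array([-195.1, -436.1,   -0.7]), array([0.0005, 0.0006, 1.397 ]))
```

View pics/w3.png

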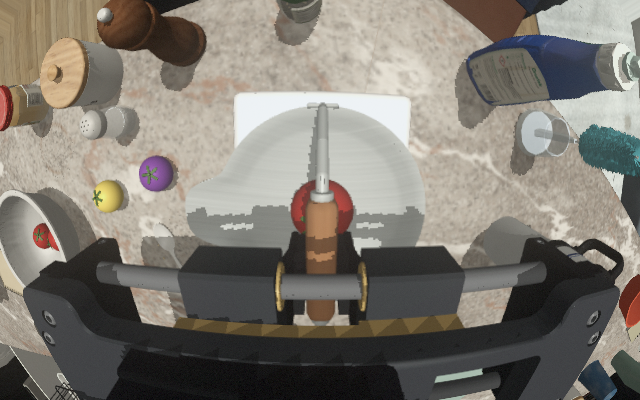

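The wrist view shows the pan hanging level off the scale, with the tomato under the bar at (322,210). Next I work out a smooth 4 s transfer table in the axes of each call.

```bash
python3 - <<'E'
from h import *
from scipy.spatial.transform import Rotation as Ro
D,T=np.array([-195.,-436,0]),1.395; N=48
f=lambda k:(lambda t:10*t**3-15*t**4+6*t**5)(k/N)
for c in range(4):
    a=f(12*c);R=Ro.from_rotvec([0,0,a*T])
    print("call",c)
    for k in range(12*c+1,12*c+13):
        d=R.inv().apply(D*(f(k)-a)); print(f"{d[0]:.1f} {d[1]:.1f} {T*(f(k)-a):.3f}",end=" | ")
    print()
E
```

```text
call 0
-0.0 -0.0 0.000 | -0.1 -0.3 0.001 | -0.4 -1.0 0.003 | -1.0 -2.2 0.007 | -1.9 -4.2 0.013 | -3.1 -7.0 0.022 | -4.8 -10.7 0.034 | -6.9 -15.5 0.050 | -9.5 -21.3 0.068 | -12.6 -28.1 0.090 | -16.1 -36.1 0.115 | -20.2 -45.1 0.144 | 
call 1
-5.9 -9.4 0.032 | -12.5 -19.7 0.068 | -19.6 -30.9 0.107 | -27.2 -42.9 0.148 | -35.3 -55.7 0.193 | -43.9 -69.3 0.240 | -52.9 -83.4 0.288 | -62.2 -98.1 0.339 | -71.7 -113.2 0.391 | -81.5 -128.6 0.445 | -91.4 -144.2 0.499 | -101.4 -159.9 0.553 | 
call 2
-16.8 -8.2 0.054 | -33.4 -16.2 0.108 | -49.8 -24.2 0.162 | -65.9 -32.0 0.214 | -81.5 -39.6 0.265 | -96.5 -47.0 0.314 | -111.0 -54.0 0.360 | -124.6 -60.6 0.405 | -137.4 -66.9 0.446 | -149.4 -72.7 0.485 | -160.3 -78.0 0.521 | -170.3 -82.8 0.553 | 
call 3
-9.9 1.0 0.029 | -18.5 1.9 0.054 | -26.0 2.6 0.076 | -32.3 3.3 0.095 | -37.5 3.8 0.110 | -41.6 4.2 0.122 | -44.6 4.5 0.131 | -46.8 4.7 0.137 | -48.1 4.8 0.141 | -48.9 4.9 0.143 | -49.2 4.9 0.144 | -49.2 5.0 0.144 |
```

Request:
{"api": "servo_tool", "payload": {
  "deltas": [
    {"tx": 0,"ty": 0,"tz": 0,"ax": 0,"ay": 0,"az": 0,"claw": 0},
    {"tx": -0.1,"ty": -0.3,"tz": 0,"ax": 0,"ay": 0,"az": 0.001,"claw": 0},
    {"tx": -0.4,"ty": -1,"tz": 0,"ax": 0,"ay": 0,"az": 0.003,"claw": 0},
    {"tx": -1,"ty": -2.2,"tz": 0,"ax": 0,"ay": 0,"az": 0.007,"claw": 0},
    {"tx": -1.9,"ty": -4.2,"tz": 0,"ax": 0,"ay": 0,"az": 0.013,"claw": 0},
    {"tx": -3.1,"ty": -7,"tz": 0,"ax": 0,"ay": 0,"az": 0.022,"claw": 0},
    {"tx": -4.8,"ty": -10.7,"tz": 0,"ax": 0,"ay": 0,"az": 0.034,"claw": 0},
    {"tx": -6.9,"ty": -15.5,"tz": 0,"ax": 0,"ay": 0,"az": 0.05,"claw": 0},
    {"tx": -9.5,"ty": -21.3,"tz": 0,"ax": 0,"ay": 0,"az": 0.068,"claw": 0},
    {"tx": -12.6,"ty": -28.1,"tz": 0,"ax": 0,"ay": 0,"az": 0.09,"claw": 0},
    {"tx": -16.1,"ty": -36.1,"tz": 0,"ax": 0,"ay": 0,"az": 0.115,"claw": 0},
    {"tx": -20.2,"ty": -45.1,"tz": 0,"ax": 0,"ay": 0,"az": 0.144,"claw": 0}
  ]
}}

```text
time_s: 14.9
tcp_pos: [0.5756, -0.1797, 0.2056]
ee_rot: [[0.949, -0.314, 0.0], [-0.314, -0.949, 0.0], [0.0, -0.0, -1.0]]
wrist_force: [0.0, 0.6, -3.3]
gripper_width: 0.179
gripper_force: 29.9
```

Request:
{"api": "servo_tool", "payload": {
  "deltas": [
    {"tx": -5.9,"ty": -9.4,"tz": 0,"ax": 0,"ay": 0,"az": 0.032,"claw": 0},
    {"tx": -12.5,"ty": -19.7,"tz": 0,"ax": 0,"ay": 0,"az": 0.068,"claw": 0},
    {"tx": -19.6,"ty": -30.9,"tz": 0,"ax": 0,"ay": 0,"az": 0.107,"claw": 0},
    {"tx": -27.2,"ty": -42.9,"tz": 0,"ax": 0,"ay": 0,"az": 0.148,"claw": 0},
    {"tx": -35.3,"ty": -55.7,"tz": 0,"ax": 0,"ay": 0,"az": 0.193,"claw": 0},
    {"tx": -43.9,"ty": -69.3,"tz": 0,"ax": 0,"ay": 0,"az": 0.24,"claw": 0},
    {"tx": -52.9,"ty": -83.4,"tz": 0,"ax": 0,"ay": 0,"az": 0.288,"claw": 0},
    {"tx": -62.2,"ty": -98.1,"tz": 0,"ax": 0,"ay": 0,"az": 0.339,"claw": 0},
    {"tx": -71.7,"ty": -113.2,"tz": 0,"ax": 0,"ay": 0,"az": 0.391,"claw": 0},
    {"tx": -81.5,"ty": -128.6,"tz": 0,"ax": 0,"ay": 0,"az": 0.445,"claw": 0},
    {"tx": -91.4,"ty": -144.2,"tz": 0,"ax": 0,"ay": 0,"az": 0.499,"claw": 0},
    {"tx": -101.4,"ty": -159.9,"tz": 0,"ax": 0,"ay": 0,"az": 0.553,"claw": 0}
  ]
}}

```text
time_s: 15.9
tcp_pos: [0.529, 0.0044, 0.2058]
ee_rot: [[0.642, -0.767, 0.001], [-0.767, -0.642, 0.0], [0.0, -0.001, -1.0]]
wrist_force: [0.3, 0.4, -2.9]
gripper_width: 0.179
gripper_force: 29.9
```

Request:
{"api": "servo_tool", "payload": {
  "deltas": [
    {"tx": -16.8,"ty": -8.2,"tz": 0,"ax": 0,"ay": 0,"az": 0.054,"claw": 0},
    {"tx": -33.4,"ty": -16.2,"tz": 0,"ax": 0,"ay": 0,"az": 0.108,"claw": 0},
    {"tx": -49.8,"ty": -24.2,"tz": 0,"ax": 0,"ay": 0,"az": 0.162,"claw": 0},
    {"tx": -65.9,"ty": -32,"tz": 0,"ax": 0,"ay": 0,"az": 0.214,"claw": 0},
    {"tx": -81.5,"ty": -39.6,"tz": 0,"ax": 0,"ay": 0,"az": 0.265,"claw": 0},
    {"tx": -96.5,"ty": -47,"tz": 0,"ax": 0,"ay": 0,"az": 0.314,"claw": 0},
    {"tx": -111,"ty": -54,"tz": 0,"ax": 0,"ay": 0,"az": 0.36,"claw": 0},
    {"tx": -124.6,"ty": -60.6,"tz": 0,"ax": 0,"ay": 0,"az": 0.405,"claw": 0},
    {"tx": -137.4,"ty": -66.9,"tz": 0,"ax": 0,"ay": 0,"az": 0.446,"claw": 0},
    {"tx": -149.4,"ty": -72.7,"tz": 0,"ax": 0,"ay": 0,"az": 0.485,"claw": 0},
    {"tx": -160.3,"ty": -78,"tz": 0,"ax": 0,"ay": 0,"az": 0.521,"claw": 0},
    {"tx": -170.3,"ty": -82.8,"tz": 0,"ax": 0,"ay": 0,"az": 0.553,"claw": 0}
  ]
}}

```text
time_s: 16.9
tcp_pos: [0.4825, 0.1879, 0.2059]
ee_rot: [[0.145, -0.989, 0.001], [-0.989, -0.145, 0.001], [-0.0, -0.001, -1.0]]
wrist_force: [-0.5, -0.4, -2.7]
gripper_width: 0.18
gripper_force: 29.9
```

Request:
{"api": "servo_tool", "payload": {
  "deltas": [
    {"tx": -9.9,"ty": 1,"tz": 0,"ax": 0,"ay": 0,"az": 0.029,"claw": 0},
    {"tx": -18.5,"ty": 1.9,"tz": 0,"ax": 0,"ay": 0,"az": 0.054,"claw": 0},
    {"tx": -26,"ty": 2.6,"tz": 0,"ax": 0,"ay": 0,"az": 0.076,"claw": 0},
    {"tx": -32.3,"ty": 3.3,"tz": 0,"ax": 0,"ay": 0,"az": 0.095,"claw": 0},
    {"tx": -37.5,"ty": 3.8,"tz": 0,"ax": 0,"ay": 0,"az": 0.11,"claw": 0},
    {"tx": -41.6,"ty": 4.2,"tz": 0,"ax": 0,"ay": 0,"az": 0.122,"claw": 0},
    {"tx": -44.6,"ty": 4.5,"tz": 0,"ax": 0,"ay": 0,"az": 0.131,"claw": 0},
    {"tx": -46.8,"ty": 4.7,"tz": 0,"ax": 0,"ay": 0,"az": 0.137,"claw": 0},
    {"tx": -48.1,"ty": 4.8,"tz": 0,"ax": 0,"ay": 0,"az": 0.141,"claw": 0},
    {"tx": -48.9,"ty": 4.9,"tz": 0,"ax": 0,"ay": 0,"az": 0.143,"claw": 0},
    {"tx": -49.2,"ty": 5,"tz": 0,"ax": 0,"ay": 0,"az": 0.144,"claw": 0},
    {"tx": -49.2,"ty": 5,"tz": 0,"ax": 0,"ay": 0,"az": 0.144,"claw": 0}
  ]
}}

```text
time_s: 17.9
tcp_pos: [0.4709, 0.2346, 0.2055]
ee_rot: [[0.003, -1.0, -0.0], [-1.0, -0.003, -0.0], [0.0, 0.0, -1.0]]
wrist_force: [0.4, 0.2, -2.4]
gripper_width: 0.181
gripper_force: 29.9
```

```bash
python3 - <<'E'
from h import *
np.set_printoptions(precision=4,suppress=True)
s=sense();print(s["time_s"],np.round(s["joints"],1),s["tcp_pos"],np.array(s["ee_rot"]),s["wrist_force"],s["moment"],s["gripper_force"])
im=capture("wrist");b=capture("top")
cv2.imwrite("pics/f.png",np.vstack([im[60:360],cv2.resize(b[120:270,150:470],None,fx=2,fy=2)]))
for cam in ("wrist","top"):
  for l in ["tomato","bowl","pan_lip"]:
    for r in recognise(l,cam)[:3]: print("   rec",cam,l,round(r["confidence"],2),world(cam,r["xyz"]))
E
```

```text
17.9 [ 44.2  13.2 -14.9   0.  -61.9 -44. ] [0.4709 0.2346 0.2055] [[ 0.0028 -1.     -0.0001]
 [-1.     -0.0028 -0.0001]
 [ 0.0001  0.0001 -1.    ]] [ 0.4234  0.1849 -2.3837] [ 0.0757  0.0998 -0.0446] 29.88616766408086
   rec wrist tomato 0.97 [0.6144 0.0749 0.0342]
   rec wrist tomato 0.72 [0.4629 0.2209 0.1686]
   rec wrist bowl 0.77 [0.632  0.2016 0.0498]
   rec wrist pan_lip 0.93 [0.4753 0.2116 0.1419]
   rec top tomato 0.78 [ 0.3527 -0.1355  0.0391]
   rec top tomato 0.57 [ 0.3426 -0.0306  0.0417]
   rec top tomato 0.48 [ 0.6272 -0.0195  0.0363]
   rec top bowl 0.78 [0.633  0.2022 0.0448]
   rec top bowl 0.62 [0.4622 0.196  0.1421]
   rec top pan_lip 0.66 [0.4593 0.2006 0.1435]
```

View pics/f.png

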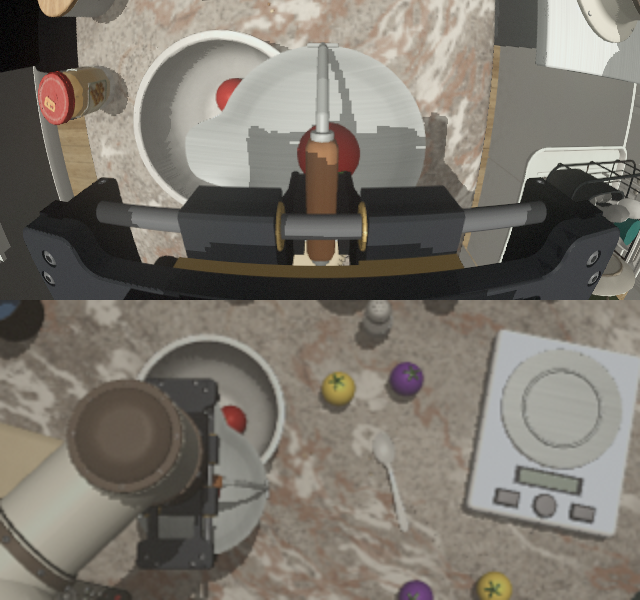

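The wrist half shows the lip tip at about (187,145) inside the bowl, whose rim left edge is at (135,115) and top at (218,31). The tomato is at the pan's middle under the bar. The top half shows the bowl, spoon, shaker and fruits undisturbed. One check of the lip against the bowl's middle.

```bash
python3 - <<'E'
from h import *
np.set_printoptions(precision=4,suppress=True)
s=sense()
print("far rim",wpix(135,175,.087,s),"right rim",wpix(218,91,.087,s),"lip",wpix(187,205,.1525,s))
a=s["tcp_pos"];print("top rim right",pix("top",150+284/2,120+(405-300)/2,.087),"top far",pix("top",150+210/2,120+(337-300)/2,.087))
E
```

```text
far rim [0.6679 0.216  0.087 ] right rim [0.5673 0.1383 0.087 ] lip [0.5766 0.2263 0.1525]
top rim right [0.5812 0.1355 0.087 ] top far [0.6685 0.2305 0.087 ]
```

The bowl's middle is about (0.569, 0.237) and the lip tip about (0.577, 0.23), so they agree within about 1 cm. I lower it a little towards the rim, let it settle, and hand in.

Request:
{"api": "servo_tool", "payload": {
  "deltas": [
    {"tx": 0,"ty": 0,"tz": 1,"ax": 0,"ay": 0,"az": 0,"claw": 0},
    {"tx": 0,"ty": 0,"tz": 3,"ax": 0,"ay": 0,"az": 0,"claw": 0},
    {"tx": 0,"ty": 0,"tz": 6,"ax": 0,"ay": 0,"az": 0,"claw": 0},
    {"tx": 0,"ty": 0,"tz": 9,"ax": 0,"ay": 0,"az": 0,"claw": 0},
    {"tx": 0,"ty": 0,"tz": 12,"ax": 0,"ay": 0,"az": 0,"claw": 0},
    {"tx": 0,"ty": 0,"tz": 14,"ax": 0,"ay": 0,"az": 0,"claw": 0},
    {"tx": 0,"ty": 0,"tz": 15,"ax": 0,"ay": 0,"az": 0,"claw": 0},
    {"tx": 0,"ty": 0,"tz": 15,"ax": 0,"ay": 0,"az": 0,"claw": 0},
    {"tx": 0,"ty": 0,"tz": 15,"ax": 0,"ay": 0,"az": 0,"claw": 0}
  ]
}}

```text
time_s: 19.05
tcp_pos: [0.471, 0.2348, 0.1905]
ee_rot: [[0.003, -1.0, 0.0], [-1.0, -0.003, -0.0], [0.0, -0.0, -1.0]]
wrist_force: [0.1, -0.7, -2.2]
gripper_width: 0.181
gripper_force: 29.9
```

Request:
{"api": "servo_tool", "payload": {
  "deltas": [
    {"tx": 0,"ty": 0,"tz": 0,"ax": 0,"ay": 0,"az": 0,"claw": 0},
    {"tx": 0,"ty": 0,"tz": 0,"ax": 0,"ay": 0,"az": 0,"claw": 0},
    {"tx": 0,"ty": 0,"tz": 0,"ax": 0,"ay": 0,"az": 0,"claw": 0},
    {"tx": 0,"ty": 0,"tz": 0,"ax": 0,"ay": 0,"az": 0,"claw": 0},
    {"tx": 0,"ty": 0,"tz": 0,"ax": 0,"ay": 0,"az": 0,"claw": 0},
    {"tx": 0,"ty": 0,"tz": 0,"ax": 0,"ay": 0,"az": 0,"claw": 0},
    {"tx": 0,"ty": 0,"tz": 0,"ax": 0,"ay": 0,"az": 0,"claw": 0},
    {"tx": 0,"ty": 0,"tz": 0,"ax": 0,"ay": 0,"az": 0,"claw": 0},
    {"tx": 0,"ty": 0,"tz": 0,"ax": 0,"ay": 0,"az": 0,"claw": 0},
    {"tx": 0,"ty": 0,"tz": 0,"ax": 0,"ay": 0,"az": 0,"claw": 0},
    {"tx": 0,"ty": 0,"tz": 0,"ax": 0,"ay": 0,"az": 0,"claw": 0},
    {"tx": 0,"ty": 0,"tz": 0,"ax": 0,"ay": 0,"az": 0,"claw": 0}
  ]
}}

```text
time_s: 20.05
tcp_pos: [0.4709, 0.2347, 0.1905]
ee_rot: [[0.003, -1.0, -0.0], [-1.0, -0.003, -0.0], [0.0, 0.0, -1.0]]
wrist_force: [-0.3, -0.1, -2.0]
gripper_width: 0.178
gripper_force: 29.9
```

```bash
python3 - <<'E'
from h import *
s=sense();print(s["time_s"],s["tcp_pos"],s["wrist_force"],s["gripper_force"])
print(finish_job())
E
```

```text
20.05 [0.47091527 0.23474596 0.19054345] [-0.32930714 -0.05136122 -2.03339769] 29.886299958452582
the job is handed in; nothing more can be done
None
```

I pressed the three keys in order (middle, right, left) and handed the job in at 20 s, still holding the pan level with its lip about 1 cm from the bowl's middle and about 50 mm above the rim, the tomato in the pan's middle when last checked; the hand-in returned no verdict.

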